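# Screw a hanging eye home with a honing steel as the lever

### The arm

A 6-joint arm with a two-finger parallel gripper is mounted at the origin on the work surface. World frame = base frame: x ahead of the robot, y to its left, z up, the work surface at z = 0. Lengths are in m, angles in rad, forces in N, time in s.
With the tool pointing down it reaches from about 0.375 to 0.975 m from the base axis. Payload 3.8 kg.
Tool frame: the origin (TCP) lies on the centre line of the jaws, within the pads' length; the fingertips stand 14 mm ahead of it and the grasp point (between the pads) lies 5 mm behind it; z points along the fingers, y is the line along which they close (so a half turn about z gives the same grasp; the last joint's range is limited). The gripper opens to 85 mm and grips with 20 to 120 N. Pads are 22 mm wide; open, the fingers measure 114 mm over their backs; the gripper's body (76 mm by 85 mm) begins 54 mm behind the grasp point. The pads swing forward as they close: fully open they stand 13 mm farther back than shut.
Start: joints at [1.109, 0.264, 1.604, -0, 1.274, -0.037], TCP at [0.278, 0.615, 0.245] pointing down, gripper open.
Joint ranges: [-2.63, 2.63], [-0.94, 2.18], [0.31, 2.57], [-1.31, 4.45], [0, 2.66], [-2.55, 2.55]. Speed limits (rad/s): [2.57, 2.57, 3.14, 3.14, 3.14, 3.14].

### API

Orientations are given as a rotation vector (axis times angle).
In Python, from workcell import bot, eyes, spot_in gives the robot as it stands.
- The arm moves only by the tool carry_out, never from a script. Its argument "series" is text: rows parted by semicolons, each of 4 numbers parted by spaces: the shift along the world's x, y, z in m, then the turn about the world's z in degrees. In form: tx ty tz roll; .... A call has 1 to 20 rows; each row shifts and turns the commanded pose from where the row before left it; what a row does not reach is not made up. A row lasts 1/8 s, in which the tool goes at most 62.5 mm and 10.7 degrees, less where a joint would pass 70% of its speed; a pose out of reach is approached as far as the arm can. A call is refused whole if a number of a shift passes 0.0625 or a number of a turn 10.7, either way. A call with a gripper value outside its range is refused whole. "jaw" is the gripper command: -1 is shut, 1 is fully open, values between are in proportion, set as the call begins (left out, the last holds). The fingers move at their own pace and stop on an object; "grip_force" is the grip in N (left out, the last holds). Time passes only in rows, so rows that do not move let the fingers close. It gives the time, the measured TCP pose, the force, the opening and the grip force at its end, in the units of the state.
- bot.read_state(): the state, without advancing time (a new reading comes with each control period).
- eyes.read_camera(name): name is "side" or "top" or "wrist"; returns (picture, depth): 400x640x3 uint8, blue, green, red; 400x640 float32, m along the optical axis (not along the pixel's ray), 0 where there is no reading.
- eyes.get_calibration(name): a dict with "K" (3x3 intrinsics, pixels), "position" and "rotation" of the camera in the world; the wrist camera has in their place "T_tool_cam" (4x4, takes a point from camera to tool coordinates, whose origin is the TCP and whose axes are the flange's). Camera axes: x right, y down, z forward; pixel columns grow to the right and rows downward; lengths in m; the calibration is good to about 2 mm. A picture is of the moment at which its call begins: read the wrist's pose just before it. get_calibration takes no time and is no camera call.
- bot.finish_job(): hands the job in; it is judged then, once.
Trained networks look in the newest picture that a camera, given by its name, has taken for a name from the list of things; names that differ only in an ending like _2 or _b are one class to them, and where a whole thing is asked for, a point or a joint stands for the part that bears it (a point fixed in the world has none). Each returns a list of dicts, best first, with "score" (0 to 1); they miss things now and then, are a little off and sometimes report something else, mostly with a low value. They report only what shows in the picture. A call takes as long as a camera call. They do not tell look-alikes from the thing itself.
- spot_in(camera, target): "rect" ([centre column, centre row, width, height] in pixels, round what is visible of it).
The state is a dict: "time": time; "q": joint angles; "joint_vel": joint speeds; "joint_torque": joint torques, N m; "tool_pos": TCP position; "tcp_rot": TCP orientation; "wrist_force": force on the tool from outside, world axes, zero at the start; "torque": the same for the moment, N m; "width": opening from 0.0 (shut) to 1.0 (fully open); "grip_force": force on a finger pad.
Only numpy, scipy, OpenCV 4.12 (cv2) and the standard library are available. Lean on these libraries where they do the work, as an engineer would, in place of code of your own. Each camera call takes 0.05 s, during which the arm holds its last target. There are 200 camera calls.

### The job

The hanging eye has only been started in the wooden rail and its collar still stands off the wood. Take the honing steel from its rest, slide it through the eye's loop and use it as a lever to turn the eye clockwise (seen from above) until its collar is fully home and it comes up firm, feeling for the stop and not straining it; never touch the eye with the gripper itself. Then draw the steel out and lay it back in its rest the way it lay, leaving the spice jar, mug and bowl alone.

Things in the scene. Friction and masses are not known exactly. Their poses are not given: they have to be found in the camera images.
- eye: Plain steel screw eye standing upright in the rail. Origin: on the screw axis at the underside of its round collar (30 mm across, 4 mm thick); z up the screw axis, x normal to the loop's plane (+x and -x alike), y in it. It only turns about z, sinking 1.6 mm per rad clockwise. The collar starts 1.0 to 1.9 mm off the wood: 0.6 to 1.2 rad to go, then a hard stop. It turns at 0.08 N m; firm is 0.2, over 0.5 N m strains it.
- eye_loop (a point): Centre of the eye's loop, 40 mm above eye's origin, same axes. The loop stands in an upright plane: 19 mm inside, 39 mm outside, wire 10 mm thick. A 12 mm rod through it swings freely up to about 0.7 rad to either side of x; then it bears on both sides of the loop and takes the eye along.
- rail_top (a point): Centre of the upper face of the wooden rail (80 x 240 mm, 20 mm thick, lying flat on the worktop, does not move); z up, y along its length. The eye stands within 30 mm of it.
- steel: The honing steel: a straight round steel rod 12 mm thick with a round end, 95 mm long, on a black handle 80 mm long of square section 20 x 20 mm; a thin bolster (18 mm across, 4 mm long) where the rod leaves the handle. About 0.15 kg, loose. Origin and axes as steel_grip.
- steel_grip (a point): On the axis of the honing steel, in the handle, 30 mm behind its front end and 50 mm ahead of its butt: a good place to grip, across y. x points along the steel to its tip, z up as it lies in the rest.
- steel_tip (a point): The very end of the rod, 125 mm along x from steel_grip.
- rest_seat (a point): Where steel_grip lies when the steel is in its rest, 50 mm above the worktop; x points to where the tip lies, z up. The fixed rest: a wood base 160 x 70 x 10 mm with two notched uprights 12 mm thick, one 38 mm behind this point for the handle (notch 28 mm wide, floor 40 mm above worktop), one 75 mm ahead for the rod (21 mm wide, floor 44 mm); cheeks 13 mm high.
- spice_mid (a point): Middle of the spice jar (48 mm across, 85 mm tall), a bystander.
- mug_mid (a point): Middle of the white mug (80 mm across, 85 mm tall, with a handle), a bystander.
- bowl_mid (a point): Middle of the blue bowl (110 mm across, 45 mm tall), a bystander.
Mind the look-alikes: they are no part of the job. Several things look just like the part that bears rest_seat: the one meant starts farthest to the robot's left.

How it is judged:
By the outcome, as a careful person would: the job done as asked, in the order asked, and still so for the second after the job is handed in, with the robot touching nothing.
It also fails if it takes over 72 s, if anything falls off the work surface, if the arm or the gripper's body presses on something with over 40 N, if the wrist force passes 120 N, or if a joint passes its speed limit or range.

## Working session

There is one attempt and no reset: what is moved stays moved. The work goes in short steps, Python scripts to look and compute and a tool call to move; the robot and the scene stay as the last step left them, time stands still between calls to the robot, and variables do not carry over. Pictures are saved under pics/ and viewed, at most 10 in all, crops included, and the job is handed in when it is done.

Besides the shell and the picture viewer there is one more tool, called as a command line: name --argument value ..., lists and objects as JSON in quotes. carry_out: Moves the arm, as the interface text tells. Its arguments: {"type":"object","properties":{"series":{"type":"string"},"jaw":{"type":"number"},"grip_force":{"type":"number"}},"required":["series"]}

```bash
ls; mkdir -p pics; cat > h.py <<'E'
import numpy as np, cv2
from workcell import bot, eyes, spot_in
from scipy.spatial.transform import Rotation as R
def cam(name):
    s=bot.read_state(); p,d=eyes.read_camera(name); c=eyes.get_calibration(name); K=np.array(c["K"])
    if name=="wrist":
        T=np.eye(4);T[:3,:3]=R.from_rotvec(s["tcp_rot"]).as_matrix();T[:3,3]=s["tool_pos"];T=T@np.array(c["T_tool_cam"])
    else:
        T=np.eye(4);r=np.array(c["rotation"]);T[:3,:3]=r if r.shape==(3,3) else R.from_rotvec(r).as_matrix();T[:3,3]=c["position"]
    return p,d,K,T
def cloud(d,K,T):
    v,u=np.mgrid[:d.shape[0],:d.shape[1]]
    P=np.stack([(u-K[0,2])/K[0,0]*d,(v-K[1,2])/K[1,1]*d,d],-1)
    W=P@T[:3,:3].T+T[:3,3]; W[d==0]=np.nan
    return W
E
python3 - <<'E'
from h import *
for n in("top","side"):
    p,d,K,T=cam(n); cv2.imwrite(f"pics/{n}0.png",p); np.savez(f"{n}0.npz",p=p,d=d,K=K,T=T)
    W=cloud(d,K,T); print(n,T[:3,3].round(3),T[:3,2].round(2))
    for t in("eye","steel","rest_seat","spice_mid","mug_mid","bowl_mid","rail_top"):
        for r in spot_in(n,t)[:4]:
            c,w=r["rect"][:2],r["rect"][2:]; print(t,round(r["score"],2),np.round(r["rect"]),W[int(c[1]),int(c[0])].round(3))
E
```

```text
pics
top [ 0.48  -0.102  0.972] [ 0.07  0.   -1.  ]
eye 0.46 [224. 202.  14.  16.] [0.54  0.137 0.076]
steel 0.8 [375. 199.  26.  61.] [ 0.54  -0.23   0.056]
rest_seat 0.75 [447. 200.  50.  65.] [ 0.532 -0.421  0.009]
rest_seat 0.74 [444. 122.  54.  63.] [ 0.737 -0.426  0.006]
rest_seat 0.63 [374. 204.  50.  71.] [ 0.525 -0.225  0.057]
rest_seat 0.59 [428. 288.  51.  71.] [ 0.313 -0.362  0.01 ]
spice_mid 0.69 [287. 115.  20.  29.] [ 0.747 -0.022  0.087]
spice_mid 0.51 [376. 199.  28.  64.] [ 0.537 -0.233  0.057]
mug_mid 0.86 [364. 122.  48.  38.] [ 0.747 -0.217  0.003]
bowl_mid 0.87 [202. 124.  45.  32.] [0.752 0.21  0.003]
rail_top 0.83 [223. 201.  97.  46.] [0.542 0.139 0.079]
rail_top 0.4 [287. 114.  22.  27.] [ 0.751 -0.019  0.081]
side [-0.027  0.707  0.644] [ 0.51 -0.7  -0.5 ]
eye 0.63 [257. 255.  12.  30.] [0.535 0.145 0.052]
steel 0.9 [357. 185.  74.  18.] [ 0.532 -0.222  0.052]
steel 0.43 [168. 236.  50.  40.] [0.778 0.176 0.014]
rest_seat 0.97 [394. 167.  61.  27.] [ 0.539 -0.433  0.012]
rest_seat 0.86 [360. 193.  65.  39.] [ 0.541 -0.249  0.011]
rest_seat 0.62 [460. 198.  68.  38.] [ 0.319 -0.378  0.013]
rest_seat 0.58 [333. 148.  51.  24.] [ 0.754 -0.438  0.011]
spice_mid 0.97 [233. 193.  25.  42.] [0.744 0.    0.059]
mug_mid 0.56 [293. 166.  28.  42.] [ 0.709 -0.187  0.067]
bowl_mid 0.56 [169. 238.  50.  42.] [0.774 0.176 0.013]
rail_top 0.69 [249. 277. 100.  86.] [0.529 0.177 0.02 ]
rail_top 0.2 [234. 192.  21.  40.] [0.744 0.    0.059]
```

View pics/top0.png

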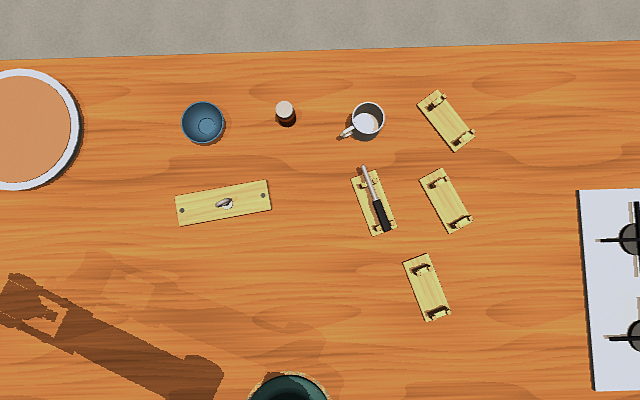

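View pics/side0.png

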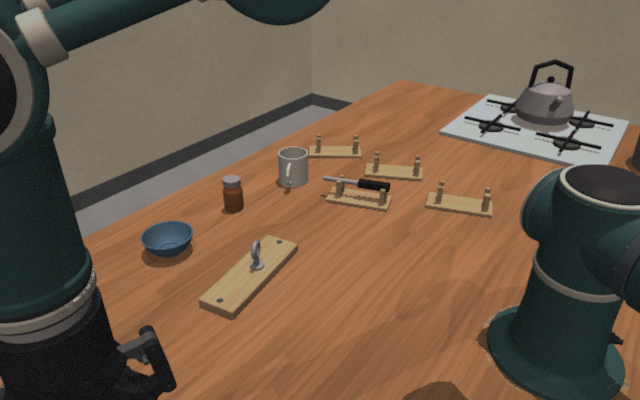

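Two views: the steel sits in the rest at top (374,204). The other rests, at (447,200), (444,122) and (428,288), are empty. Of the four, the one at (374,204) is farthest left (largest y), so it is the right one. The eye at (224,203) and the steel at (375,199) are the only ones of their kind.

```bash
python3 - <<'E'
from h import *
z=np.load("top0.npz"); W=cloud(z["d"],z["K"],z["T"])
def pts(c,r,z0,z1):
    m=(abs(W[...,:2]-c)<r).all(-1)&(W[...,2]>z0)&(W[...,2]<z1); return W[m]
def ax(P):
    c=P[:,:2].mean(0); u,s,v=np.linalg.svd(P[:,:2]-c,full_matrices=False); a=v[0]*np.sign(v[0,0]); t=(P[:,:2]-c)@a
    return c.round(4),np.degrees(np.arctan2(a[1],a[0])).round(1),(c+a*t.min()).round(3),(c+a*t.max()).round(3),len(P),P[:,2].mean().round(4)
print("steel",ax(pts([.53,-.22],[.13,.08],.05,.075)))
print("eye",ax(pts([.54,.138],[.04,.04],.045,.1)),np.nanmax(pts([.54,.138],[.04,.04],.03,.12)[:,2]))
print("rail",ax(pts([.54,.14],[.1,.16],.012,.03)))
p=z["p"]; a=cv2.resize(p[160:245,165:275],None,fx=5,fy=5,interpolation=3); b=cv2.resize(p[160:245,335:410],None,fx=5,fy=5,interpolation=3)
cv2.imwrite("pics/crop.png",cv2.resize(np.hstack([a,b]),(800,370)))
s=bot.read_state();print(s)
E
```

```text
steel (array([ 0.5283, -0.2337]), np.float64(18.6), array([ 0.46 , -0.257]), array([ 0.623, -0.202]), 500, np.float64(0.056))
eye (array([0.54  , 0.1404]), np.float64(-63.0), array([0.531, 0.158]), array([0.548, 0.125]), 86, np.float64(0.0689)) 0.08075181457000136
rail (array([0.5426, 0.1543]), np.float64(-81.3), array([0.524, 0.273]), array([0.561, 0.036]), 2828, np.float64(0.0182))
{'time': 0.8, 'q': array([ 1.10909413e+00,  2.63877697e-01,  1.60398915e+00,  6.18920259e-06,
        1.27368149e+00, -3.68946543e-02]), 'joint_vel': array([ 0.00029861,  0.00150811, -0.00027567, -0.00171906,  0.00031086,
        0.00118985]), 'joint_torque': array([ 4.52739987e-04, -5.14973617e+01, -3.67697990e+01,  9.01452813e-05,
        3.35661798e-04,  3.67056401e-06]), 'tool_pos': array([0.27819777, 0.61501228, 0.24530063]), 'tcp_rot': array([6.62281639e-01, 3.07098596e+00, 6.97546982e-05]), 'wrist_force': array([-0.55359677,  0.52331565, -0.20482291]), 'torque': array([-0.00941197, -0.00177419, -0.00037474]), 'grip_force': 0.0, 'width': 0.9989027955268368}
```

View pics/crop.png

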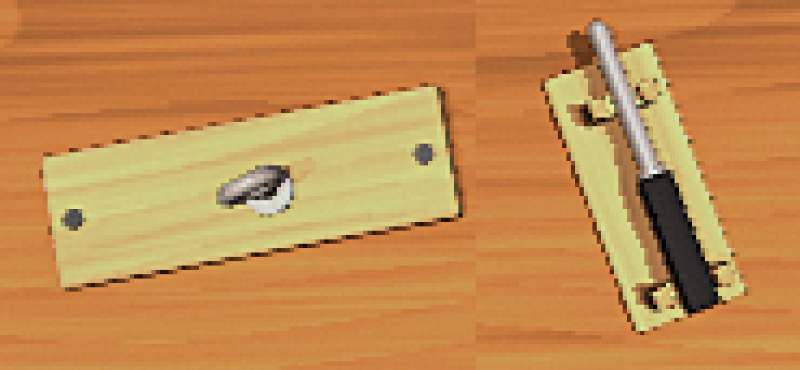

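The crop confirms it: the steel's rod points up the picture with its handle in the rest. The loop stands off the collar, and its normal points about +27° from x. I'll move above the steel now.

carry_out --series "0.023 -0.043 0 2.15;0.023 -0.043 0 2.15;0.023 -0.043 0 2.15;0.023 -0.043 0 2.15;0.023 -0.043 0 2.15;0.023 -0.043 0 2.15;0.023 -0.043 0 2.15;0.023 -0.043 0 2.15;0.023 -0.043 0 2.15;0.021 -0.043 0 2.15;0 -0.043 0 2.15;0 -0.043 0 2.15;0 -0.043 0 2.15;0 -0.043 0 2.15;0 -0.043 0 2.15;0 -0.043 -0.01 2.15;0 -0.043 -0.01 2.15;0 -0.043 -0.01 2.15;0 -0.043 -0.01 2.15;0 -0.039 0 2.15" --jaw 1

```text
time: 3.3
tool_pos: [0.5054, -0.2423, 0.2043]
tcp_rot: [0.51, -3.099, -0.001]
wrist_force: [0.6, 0.2, -0.5]
width: 1.002
grip_force: 0.0
```

```bash
python3 - <<'E'
from h import *
for i in range(3): p,d,K,T=cam("wrist")
s=bot.read_state(); W=cloud(d,K,T); cv2.imwrite("pics/w1.png",p)
m=(abs(W[...,:2]-[.53,-.23])<[.13,.1]).all(-1)&(W[...,2]>.05)&(W[...,2]<.075)
g=cv2.cvtColor(p,6)
print(s["tool_pos"],s["tcp_rot"],s["q"][5])
ang=np.degrees(2*np.arctan2(s["tcp_rot"][1],s["tcp_rot"][0]))-90; print("yaw y",ang)
P=W[m][:,:2]; c=P.mean(0); 
import itertools
for lab,mm in(("all",m),("dark",m&(g<60)),("rod",m&(g>100))):
    P=W[mm]; 
    if len(P)<20: continue
    c=P[:,:2].mean(0); v=np.linalg.svd(P[:,:2]-c,full_matrices=False)[2][0]; v*=np.sign(v[0]); t=(P[:,:2]-c)@v
    print(lab,len(P),c.round(4),np.degrees(np.arctan2(v[1],v[0])).round(1),(c+v*t.min()).round(4),(c+v*t.max()).round(4),np.percentile(P[:,2],[5,50,95]).round(4))
E
```

```text
[ 0.5060553  -0.24259673  0.20529041] [-5.04365904e-01  3.10074343e+00 -5.27352574e-05] -2.3847302833206205
yaw y 108.4775981861196
all 2974 [ 0.5243 -0.236 ] 18.6 [ 0.4607 -0.2575] [ 0.6255 -0.2019] [0.0522 0.0588 0.061 ]
dark 1324 [ 0.5059 -0.2424] 17.9 [ 0.4606 -0.2571] [ 0.576  -0.2197] [0.0573 0.0599 0.0611]
rod 1199 [ 0.5581 -0.2246] 18.6 [ 0.4612 -0.2573] [ 0.6255 -0.2019] [0.0519 0.0554 0.0578]
```

View pics/w1.png

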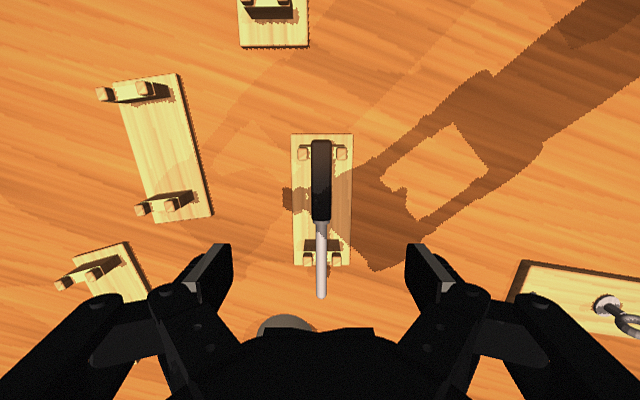

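The handle lies at (320,180), centred between the jaws, and the yaw is aligned. I'll descend and grip.

carry_out --series "0.001 0.001 -0.03 0;0 0 -0.03 0;0 0 -0.03 0;0 0 -0.03 0;0 0 -0.02 0;0 0 -0.01 0;0 0 -0.01 0;0 0 0 0;0 0 0 0"

```text
time: 4.58
tool_pos: [0.5078, -0.2402, 0.0461]
tcp_rot: [-0.509, 3.099, -0.001]
wrist_force: [-0.4, 0.2, -0.0]
width: 1.002
grip_force: 0.0
```

carry_out --series "0 0 0 0;0 0 0 0;0 0 0 0;0 0 0 0;0 0 0 0;0 0 0 0;0 0 0 0;0 0 0 0" --jaw -1 --grip_force 80

```text
time: 5.58
tool_pos: [0.5075, -0.2402, 0.0457]
tcp_rot: [-0.509, 3.099, -0.001]
wrist_force: [-0.2, 0.8, 5.2]
width: 0.223
grip_force: 79.3
```

```bash
python3 - <<'E'
from h import *
s=bot.read_state(); print({k:np.round(s[k],4) for k in s})
E
```

```text
{'time': np.float64(5.575), 'q': array([-4.8640e-01,  2.5690e-01,  2.0181e+00, -1.0000e-04,  8.6580e-01,
       -2.3828e+00]), 'joint_vel': array([ 0.0005, -0.0022, -0.0011, -0.0023, -0.0013, -0.0006]), 'joint_torque': array([ 3.20900e-01, -4.09801e+01, -2.74104e+01,  1.17400e-01,
       -1.17800e-01, -3.78000e-02]), 'tool_pos': array([ 0.5075, -0.2402,  0.0457]), 'tcp_rot': array([-5.0930e-01,  3.0995e+00, -8.0000e-04]), 'wrist_force': array([-0.1528,  0.7853,  5.1709]), 'torque': array([-0.0162,  0.0898, -0.0651]), 'grip_force': np.float64(79.3353), 'width': np.float64(0.2233)}
```

carry_out --series "0 0 0.01 0;0 0 0.02 0;0 0 0.03 0;0 0 0.03 0;0 0 0.03 0;0.01 0.03 0.03 0;0.01 0.035 0 0;0.01 0.035 0 0;0.01 0.035 0 0;0.01 0.035 0 0;0.01 0.035 0 0;0.01 0.035 0 0;0.01 0.035 0 0;0.01 0.035 0 0;0.01 0.03 0 0;0.01 0 0 0;0 0 0 0;0 0 0 0"

```text
time: 7.82
tool_pos: [0.6167, 0.099, 0.1949]
tcp_rot: [0.507, -3.099, 0.0]
wrist_force: [-0.6, -0.4, -0.5]
width: 0.217
grip_force: 78.7
```

```bash
cat >> h.py <<'E'
def fit_eye(W,top=.02,lo=.034):
    m=(abs(W[...,:2]-[.54,.14])<.035).all(-1)&(W[...,2]>lo)&(W[...,2]<.1); P=W[m]
    u=P-P.mean(0); w,v=np.linalg.eigh(u.T@u)
    return P,v
E
python3 - <<'E'
from h import *
p,d,K,T=cam("wrist"); s=bot.read_state(); print(s["tool_pos"],s["tcp_rot"],s["wrist_force"],s["torque"],s["grip_force"])
W=cloud(d,K,T); P,v=fit_eye(W); np.savez("w2.npz",p=p,d=d,K=K,T=T)
for lo in(.03,.045,.055,.065):
    Q=P[P[:,2]>lo][:,:2]; c=Q.mean(0); a=np.linalg.svd(Q-c,full_matrices=False)[2][0]; t=(Q-c)@a
    print(lo,len(Q),c.round(4),np.degrees(np.arctan2(a[1],a[0])).round(1),(c+a*np.percentile(t,1)).round(4),(c+a*np.percentile(t,99)).round(4))
print("max z",P[:,2].max())
m=(abs(W[...,:2]-[.54,.14])<.06).all(-1); z=W[m][:,2]; print("rail z",np.median(z[(z>.012)&(z<.0225)]))
col=W[(np.hypot(W[...,0]-.54,W[...,1]-.14)<.02)&(W[...,2]>.021)&(W[...,2]<.035)]; print("collar",len(col),np.percentile(col[:,2],[10,30,50,70,90]).round(4),col.mean(0))
uv=lambda X:(lambda c:(K@(c/c[2]))[:2])(T[:3,:3].T@(np.array(X)-T[:3,3]))
u=uv([.54,.14,.05]).astype(int); print(u)
cv2.imwrite("pics/w2.png",np.hstack([cv2.resize(p,(480,300)),cv2.resize(p[max(u[1]-50,0):u[1]+50,max(u[0]-50,0):u[0]+50],(300,300),interpolation=3)]))
E
```

```text
[0.6166881  0.09893811 0.19502775] [ 5.07303668e-01 -3.09937471e+00  2.51265977e-04] [-0.03506982 -0.27168406 -0.6000169 ] [-0.04341193  0.0476997   0.04464689] 78.68833422660828
0.03 567 [0.542  0.1399] 116.6 [0.5492 0.1254] [0.5334 0.1571]
0.045 559 [0.5421 0.1399] 116.5 [0.5493 0.1254] [0.5335 0.1571]
0.055 524 [0.5424 0.1398] 115.9 [0.5494 0.1255] [0.5339 0.1573]
0.065 499 [0.5424 0.14  ] 115.5 [0.5492 0.1258] [0.5341 0.1575]
max z 0.08212968761729428
rail z 0.020049184282713517
collar 429 [0.0214 0.0246 0.0252 0.0256 0.0264] [0.53940474 0.1387629  0.02472796]
[387 126]
```

View pics/w2.png

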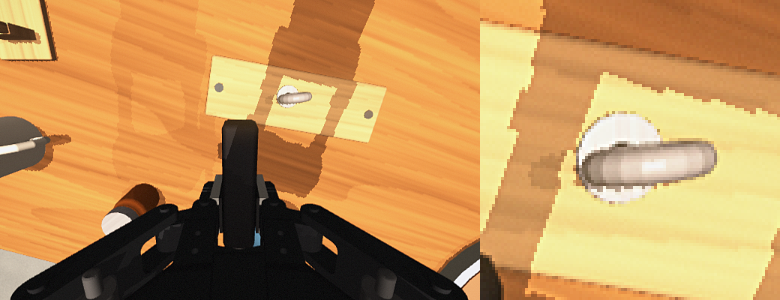

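The loop is at about (0.541,0.1405), its normal at 26°, and the collar stands about 1.5 mm off. I'll stage the tip in front of the loop.

carry_out --series "-0.02 -0.003 0 0.7;-0.025 -0.003 0 0.7;-0.025 -0.003 0 1;-0.025 -0.003 0 1;-0.025 -0.003 0 1;-0.025 -0.003 0 1;-0.025 -0.003 0 1;-0.025 -0.003 0 1;-0.02 -0.003 0 0;-0.005 -0.002 -0.02 0;0 0 -0.03 0;0 0 -0.03 0;0 0 -0.03 0;0 0 -0.02 0;0 0 -0.008 0;0 0 0 0;0 0 0 0"

```text
time: 10.0
tool_pos: [0.3981, 0.071, 0.0583]
tcp_rot: [-0.707, 3.059, -0.0]
wrist_force: [-0.1, 0.4, -1.1]
width: 0.217
grip_force: 78.7
```

```bash
cat > chk.py <<'E'
from h import *
s=bot.read_state(); tp=np.array(s["tool_pos"]); yaw=2*np.arctan2(s["tcp_rot"][1],s["tcp_rot"][0])-np.pi; 
u=np.array([np.cos(yaw),np.sin(yaw)])
if u[0]<0: u=-u
print(tp,np.degrees(np.arctan2(u[1],u[0])),s["wrist_force"],s["torque"],s["q"][5])
ims=[]
for n in("top","side"):
    p,d,K,T=cam(n); W=cloud(d,K,T); np.savez(n+"1.npz",p=p,d=d,K=K,T=T)
    r=W[...,:2]-tp[:2]; a=r@u; l=r@[-u[1],u[0]]
    for lo,hi in((40,60),(60,80),(80,100),(100,122)):
        m=(a>lo/1e3)&(a<hi/1e3)&(abs(l)<.03)&(W[...,2]>.045)&(W[...,2]<.085)
        if m.sum(): print(n,lo,m.sum(),"lat",np.median(l[m]).round(4),(.5*(l[m].min()+l[m].max())).round(4),"z",np.percentile(W[m][:,2],[5,50,95]).round(4))
    P,_=fit_eye(W,lo=.045); P=P[(P[:,:2]-tp[:2])@u>.132]
    if len(P):
        l=(P[:,:2]-tp[:2])@[-u[1],u[0]]; a=(P[:,:2]-tp[:2])@u
        print(n,"eye lat",np.percentile(l,[1,50,99]).round(4),"along",np.percentile(a,[1,50,99]).round(4),"z",P[:,2].max().round(4))
    px=(K@(lambda c:c/c[2])(T[:3,:3].T@(np.array([.52,.13,.06])-T[:3,3])))[:2].astype(int)
    ims.append(cv2.resize(p[px[1]-40:px[1]+40,px[0]-50:px[0]+50],(400,320),interpolation=3))
cv2.imwrite("pics/chk.png",np.hstack(ims))
E
python3 chk.py
```

```text
[0.39812706 0.07097059 0.05829421] 26.04290745387844 [-0.07702916  0.38037429 -1.12194957] [ 0.02509451  0.01706589 -0.00863703] -1.9105271810531013
top 40 40 lat -0.0014 -0.0007 z [0.0611 0.0659 0.0688]
top 60 42 lat -0.0014 -0.0008 z [0.0618 0.0659 0.069 ]
top 80 39 lat -0.0019 -0.001 z [0.0626 0.0666 0.0685]
top 100 45 lat -0.0014 -0.0007 z [0.0618 0.0653 0.0687]
top eye lat [-0.0163 -0.0002  0.0181] along [0.1542 0.1572 0.1643] z 0.0818
side 40 64 lat 0.0034 0.0016 z [0.0609 0.0673 0.0703]
side 60 61 lat 0.0027 0.0013 z [0.0614 0.0668 0.0704]
side 80 62 lat 0.0027 0.0001 z [0.0607 0.0672 0.0707]
side 100 64 lat 0.003 0.0013 z [0.062  0.0674 0.0702]
side eye lat [-0.0121  0.0082  0.0224] along [0.1547 0.1579 0.164 ] z 0.0824
```

View pics/chk.png

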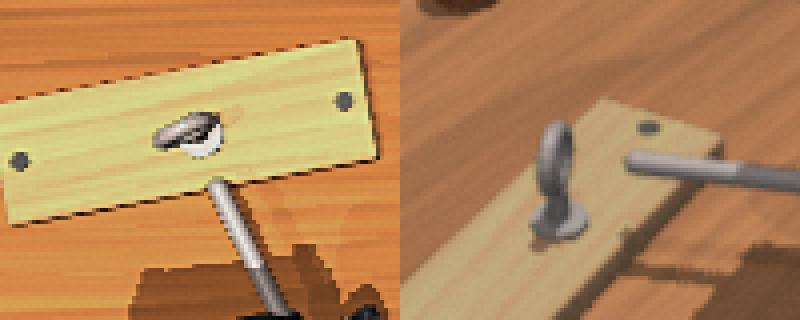

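The rod is aligned within 2 mm: in the top crop its tip at (218,185) faces the loop. I'll shift 2 mm left and advance.

carry_out --series "-0.001 0.002 0 0;0 0 0 0;0.009 0.0044 0 0;0.009 0.0044 0 0;0.0045 0.0022 0 0;0.0045 0.0022 0 0;0.0045 0.0022 0 0;0.0045 0.0022 0 0;0.0045 0.0022 0 0;0 0 0 0"

```text
time: 11.35
tool_pos: [0.4372, 0.093, 0.0574]
tcp_rot: [-0.708, 3.06, -0.0]
wrist_force: [0.2, -0.3, -1.8]
width: 0.22
grip_force: 78.7
```

```bash
python3 chk.py
```

```text
[0.43716611 0.09295412 0.05741   ] 26.070086747496116 [ 0.21012392 -0.30641076 -1.77741993] [-0.00882858  0.08179466  0.00533427] -1.8720151342696971
top 40 29 lat -0.0026 -0.0021 z [0.0612 0.0647 0.0668]
top 60 43 lat -0.0017 -0.0005 z [0.0602 0.0647 0.0676]
top 80 43 lat -0.0011 -0.0006 z [0.0592 0.0647 0.067 ]
top 100 99 lat -0.0027 -0.0013 z [0.0534 0.0714 0.0781]
side 40 62 lat 0.0036 0.0017 z [0.0601 0.0661 0.0693]
side 60 61 lat 0.0031 0.0009 z [0.0596 0.0662 0.0695]
side 80 60 lat 0.003 0.0019 z [0.059  0.0658 0.0688]
side 100 154 lat 0.005 0.002 z [0.0518 0.0677 0.0811]
```

View pics/chk.png

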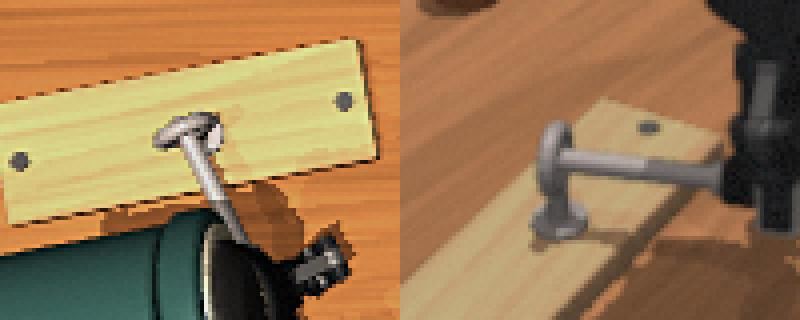

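The rod has entered the loop (right crop, about (560,155)) with no force. I'll push it on 32 mm.

carry_out --series "0.005 0.0024 0 0;0.005 0.0024 0 0;0.005 0.0024 0 0;0.005 0.0024 0 0;0.005 0.0024 0 0;0.004 0.002 0 0;0 0 0 0;0 0 0 0"

```text
time: 12.45
tool_pos: [0.4655, 0.1068, 0.0572]
tcp_rot: [0.708, -3.06, 0.0]
wrist_force: [0.3, 0.3, -0.9]
width: 0.222
grip_force: 78.7
```

```bash
cat > st.py <<'E'
from h import *
C=np.array([.541,.1405])
s=bot.read_state(); tp=np.array(s["tool_pos"]); f=np.array(s["wrist_force"]); t=np.array(s["torque"])
yaw=np.degrees(2*np.arctan2(s["tcp_rot"][1],s["tcp_rot"][0]))-180; yaw=(yaw+90+180)%360-180-90+ (0)
r=tp[:2]-C; a=np.degrees(np.arctan2(-r[1],-r[0]))
print("t",s["time"],"tcp",tp.round(4),"yaw",round(yaw,2),"bearing",a.round(2),"rad",np.hypot(*r).round(4),"F",f.round(2),"M",t.round(3),"Teye@tcp",(r[0]*f[1]-r[1]*f[0]+t[2]).round(3),"rxF",(r[0]*f[1]-r[1]*f[0]).round(3),"q6",s["q"][5].round(2),"w",round(s["width"],4))
E
python3 st.py
```

```text
t 12.45 tcp [0.4655 0.1068 0.0572] yaw 26.06 bearing 24.07 rad 0.0827 F [ 0.27  0.3  -0.89] M [-0.022  0.031  0.011] Teye@tcp -0.002 rxF -0.013 q6 -1.85 w 0.2218
```

```bash
cat > plan.py <<'E'
import numpy as np,sys
cx,cy,x,y,th0,th1,n,R=map(float,sys.argv[1:9])
prev=np.array([x,y]); acc=np.zeros(2)
out=[]
for th in np.linspace(th0,th1,int(n)+1)[1:]:
    u=np.array([np.cos(np.radians(th)),np.sin(np.radians(th))]); g=np.array([cx,cy])-R*u
    d=np.round(g-prev,4); prev=prev+d; out.append(f"{d[0]:.4f} {d[1]:.4f} 0 {(th1-th0)/n:.1f}")
print(";".join(out)); print(prev)
E
python3 plan.py .541 .1405 .4655 .1068 26 -7 11 .083
```

```text
-0.0009 0.0013 0 -3.0;-0.0016 0.0040 0 -3.0;-0.0014 0.0041 0 -3.0;-0.0011 0.0042 0 -3.0;-0.0010 0.0043 0 -3.0;-0.0007 0.0042 0 -3.0;-0.0005 0.0044 0 -3.0;-0.0002 0.0043 0 -3.0;-0.0001 0.0043 0 -3.0;0.0002 0.0044 0 -3.0;0.0004 0.0043 0 -3.0
[0.4586 0.1506]
```

carry_out --series "-0.001 0.0015 0 -3;-0.0015 0.004 0 -3;-0.0015 0.004 0 -3;-0.001 0.004 0 -3;-0.001 0.0045 0 -3;-0.0005 0.004 0 -3;-0.0005 0.0045 0 -3;0 0.0045 0 -3;0 0.0045 0 -3;0 0.0045 0 -3;0.0005 0.0045 0 -3;0 0 0 0"

```text
time: 13.95
tool_pos: [0.4595, 0.1517, 0.0575]
tcp_rot: [0.188, 3.135, 0.001]
wrist_force: [0.9, 2.8, -0.4]
width: 0.221
grip_force: 78.7
```

```bash
python3 st.py
```

```text
t 13.95 tcp [0.4595 0.1517 0.0575] yaw -6.87 bearing -7.84 rad 0.0823 F [ 0.86  2.83 -0.41] M [ 0.297 -0.116  0.145] Teye@tcp -0.096 rxF -0.24 q6 -1.18 w 0.2215
```

carry_out --series "-0.0005 0.002 0 0;0 0 0 0;0 0 0 0"

```text
time: 14.32
tool_pos: [0.4584, 0.153, 0.0571]
tcp_rot: [-0.19, -3.135, 0.001]
wrist_force: [-0.0, -0.0, -0.9]
width: 0.225
grip_force: 78.7
```

```bash
python3 - <<'E'
import re
t=open('st.py').read().replace("C=np.array([.541,.1405])","C=np.array([.540,.1428])")
t=t.replace('f=np.array(s["wrist_force"]); t=np.array(s["torque"])','S=[(eyes.read_camera("side"),bot.read_state())[1] for _ in range(2)]+[s]; f=np.mean([k["wrist_force"] for k in S],0); t=np.mean([k["torque"] for k in S],0); print([np.round(k["wrist_force"],2).tolist() for k in S])')
open('st.py','w').write(t)
E
python3 st.py
```

```text
[[0.67, 0.68, -0.78], [0.45, 0.46, -0.96], [-0.03, -0.01, -0.9]]
t 14.325 tcp [0.4584 0.153  0.0571] yaw -6.94 bearing -7.14 rad 0.0823 F [ 0.36  0.37 -0.88] M [0.03  0.023 0.013] Teye@tcp -0.021 rxF -0.034 q6 -1.18 w 0.225
```

```bash
python3 plan.py .540 .1428 .4584 .153 -7 -28 7 .0823; python3 plan.py .540 .1428 .4673 .1814 -28 -46 6 .0823
```

```text
0.0006 0.0041 0 -3.0;0.0008 0.0042 0 -3.0;0.0011 0.0042 0 -3.0;0.0013 0.0041 0 -3.0;0.0015 0.0040 0 -3.0;0.0017 0.0040 0 -3.0;0.0019 0.0038 0 -3.0
[0.4673 0.1814]
0.0022 0.0038 0 -3.0;0.0023 0.0036 0 -3.0;0.0025 0.0035 0 -3.0;0.0027 0.0034 0 -3.0;0.0028 0.0032 0 -3.0;0.0030 0.0031 0 -3.0
[0.4828 0.202 ]
```

carry_out --series "0.0006 0.0041 0 -3;0.0008 0.0042 0 -3;0.0011 0.0042 0 -3;0.0013 0.0041 -0.0001 -3;0.0015 0.004 -0.0001 -3;0.0017 0.004 -0.0001 -3;0.0019 0.0038 -0.0001 -3;0 0 0 0;0 0 0 0"

```text
time: 15.55
tool_pos: [0.4682, 0.1819, 0.0571]
tcp_rot: [0.756, 3.048, 0.001]
wrist_force: [1.7, 1.6, -2.7]
width: 0.22
grip_force: 78.5
```

```bash
python3 st.py
```

```text
[[2.49, 2.13, -2.93], [3.16, 2.32, -3.47], [1.66, 1.59, -2.73]]
t 15.55 tcp [0.4682 0.1819 0.0571] yaw -27.88 bearing -28.55 rad 0.0818 F [ 2.44  2.01 -3.05] M [ 0.371 -0.264  0.312] Teye@tcp 0.072 rxF -0.24 q6 -0.76 w 0.2197
```

carry_out --series "0.0007 0.0013 -0.0004 0;0.0022 0.0038 -0.0001 -3;0.0023 0.0036 -0.0001 -3;0.0025 0.0035 -0.0001 -3;0.0027 0.0034 -0.0001 -3;0.0028 0.0032 -0.0001 -3;0.003 0.0031 -0.0001 -3;0 0 0 0;0 0 0 0"

```text
time: 16.77
tool_pos: [0.4839, 0.2032, 0.056]
tcp_rot: [1.224, 2.893, -0.0]
wrist_force: [2.3, -1.5, 0.7]
width: 0.221
grip_force: 78.9
```

```bash
python3 st.py; python3 plan.py .5405 .1440 .4838 .2035 -46 -58 8 .0823
```

```text
[[2.52, -1.64, -0.34], [1.6, -1.92, -0.2], [2.34, -1.52, 0.66]]
t 16.775 tcp [0.4839 0.2032 0.056 ] yaw -45.89 bearing -47.16 rad 0.0824 F [ 2.15 -1.69  0.04] M [-0.314 -0.381  0.102] Teye@tcp 0.067 rxF -0.035 q6 -0.42 w 0.2209
0.0011 0.0012 0 -1.5;0.0016 0.0014 0 -1.5;0.0017 0.0014 0 -1.5;0.0016 0.0014 0 -1.5;0.0017 0.0013 0 -1.5;0.0018 0.0012 0 -1.5;0.0018 0.0012 0 -1.5;0.0018 0.0012 0 -1.5
[0.4969 0.2138]
```

carry_out --series "0.0012 0.0005 -0.0001 -1;0.0011 0.0009 0 -1;0.0011 0.0009 0 -1;0 0 0 0"

```text
time: 17.38
tool_pos: [0.4872, 0.2061, 0.0558]
tcp_rot: [-1.301, -2.859, 0.0]
wrist_force: [1.7, 0.5, 1.5]
width: 0.221
grip_force: 78.9
```

```bash
sed -i 's/C=np.array(.*/C=np.array([.5405,.1435])/' st.py; python3 st.py; for a in "-49 -53 4" "-53 -57 4" "-57 -61 4" "-61 -65 4" "-65 -69 4" "-69 -73 4" "-73 -77 4" "-77 -81 4" "-81 -85 4"; do set -- $a; python3 - $1 $2 <<'E'
import sys,numpy as np
a,b=map(float,sys.argv[1:]);g=lambda t:-.0823*np.array([np.cos(np.radians(t)),np.sin(np.radians(t))])
print(a,b,((g(b)-g(a))/(a-b)*1e3).round(2),"mm/deg")
E
done
```

```text
[[2.04, -0.07, 0.44], [1.67, -0.37, 1.07], [1.75, 0.48, 1.53]]
t 17.375 tcp [0.4872 0.2061 0.0558] yaw -48.94 bearing -49.56 rad 0.0822 F [1.82 0.01 1.02] M [-0.077 -0.301  0.132] Teye@tcp 0.017 rxF -0.114 q6 -0.36 w 0.2208
-49.0 -53.0 [1.12 0.9 ] mm/deg
-53.0 -57.0 [1.18 0.82] mm/deg
-57.0 -61.0 [1.23 0.74] mm/deg
-61.0 -65.0 [1.28 0.65] mm/deg
-65.0 -69.0 [1.32 0.56] mm/deg
-69.0 -73.0 [1.36 0.47] mm/deg
-73.0 -77.0 [1.39 0.37] mm/deg
-77.0 -81.0 [1.41 0.27] mm/deg
-81.0 -85.0 [1.43 0.18] mm/deg
```

carry_out --series "0.0011 0.0009 -0.0001 -1;0.0011 0.0009 0 -1;0.0011 0.0009 0 -1;0 0 0 0"

```text
time: 17.98
tool_pos: [0.4906, 0.2087, 0.0557]
tcp_rot: [-1.376, -2.824, -0.0]
wrist_force: [0.5, 0.9, 1.1]
width: 0.216
grip_force: 79.0
```

```bash
sed -i 's/range(2)/range(5)/; s/print(\[np.round.*S\])/pass/' st.py; python3 st.py; python3 - <<'E'
from h import *
p,d,K,T=cam("side"); px=(K@(lambda c:c/c[2])(T[:3,:3].T@(np.array([.54,.1435,.045])-T[:3,3])))[:2].astype(int)
p2,d,K,T=cam("top"); q=(K@(lambda c:c/c[2])(T[:3,:3].T@(np.array([.54,.1435,.045])-T[:3,3])))[:2].astype(int)
f=lambda p,x:cv2.resize(p[x[1]-35:x[1]+35,x[0]-35:x[0]+35],(400,400),interpolation=3)
cv2.imwrite("pics/turn.png",np.hstack([f(p,px),f(p2,q)]))
E
```

```text
t 17.975 tcp [0.4906 0.2087 0.0557] yaw -51.95 bearing -52.55 rad 0.0821 F [1.23 1.34 0.98] M [ 0.065 -0.307  0.21 ] Teye@tcp 0.063 rxF -0.147 q6 -0.31 w 0.2164
```

View pics/turn.png

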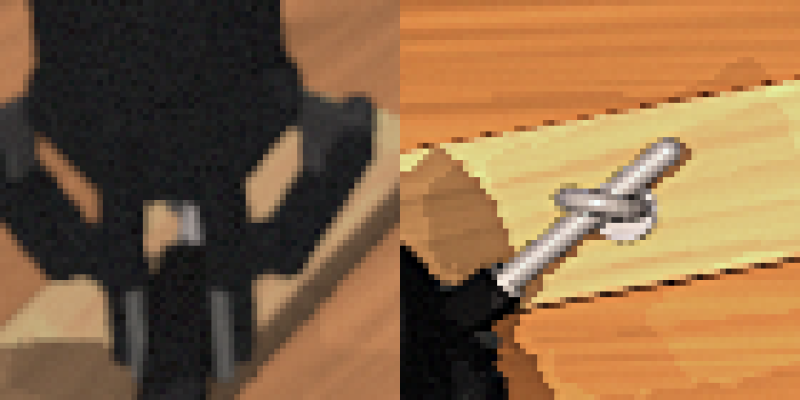

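The top crop shows the loop at (605,205), turned about 39°, with the rod through it at its bearing angle. The eye is following. I'll go on in small steps.

carry_out --series "0.0011 0.0009 -0.0001 -1;0.0011 0.0009 0 -1;0 0 0 0"

```text
time: 18.7
tool_pos: [0.4928, 0.2104, 0.0556]
tcp_rot: [1.425, 2.8, -0.0]
wrist_force: [0.9, 1.2, 1.2]
width: 0.219
grip_force: 78.9
```

```bash
python3 st.py
```

```text
t 18.7 tcp [0.4928 0.2104 0.0556] yaw -53.95 bearing -54.54 rad 0.0822 F [1.87 0.99 0.97] M [ 0.035 -0.379  0.218] Teye@tcp 0.046 rxF -0.172 q6 -0.27 w 0.2186
```

carry_out --series "0.0012 0.0008 -0.0001 -1;0.0012 0.0008 0 -1;0 0 0 0"

```text
time: 19.32
tool_pos: [0.4952, 0.2121, 0.0555]
tcp_rot: [-1.474, -2.774, 0.0]
wrist_force: [1.6, 1.2, 0.8]
width: 0.22
grip_force: 79.0
```

```bash
python3 st.py
```

```text
t 19.325 tcp [0.4952 0.2121 0.0555] yaw -55.95 bearing -56.54 rad 0.0822 F [2.06 1.3  0.98] M [ 0.048 -0.435  0.248] Teye@tcp 0.049 rxF -0.2 q6 -0.24 w 0.2197
```

carry_out --series "0.0014 0.001 -0.0001 -1;0.0014 0.001 0 -1;0 0 0 0"

```text
time: 19.95
tool_pos: [0.4978, 0.2138, 0.0553]
tcp_rot: [-1.522, -2.748, 0.001]
wrist_force: [2.0, -0.4, 2.2]
width: 0.219
grip_force: 79.1
```

```bash
python3 st.py
```

```text
t 19.95 tcp [0.4978 0.2138 0.0553] yaw -57.96 bearing -58.72 rad 0.0823 F [ 1.74 -0.7   1.54] M [-0.256 -0.371  0.161] Teye@tcp 0.069 rxF -0.092 q6 -0.2 w 0.2185
```

carry_out --series "0.0012 0.0007 -0.0001 -1;0.0012 0.0007 0 -1;0 0 0 0"

```text
time: 20.58
tool_pos: [0.5003, 0.2154, 0.0552]
tcp_rot: [-1.57, -2.721, 0.0]
wrist_force: [1.1, -0.6, 0.9]
width: 0.222
grip_force: 79.1
```

```bash
python3 st.py
```

```text
t 20.575 tcp [0.5003 0.2154 0.0552] yaw -59.95 bearing -60.79 rad 0.0823 F [ 1.96 -0.73  1.68] M [-0.337 -0.344  0.14 ] Teye@tcp 0.029 rxF -0.111 q6 -0.16 w 0.2221
```

carry_out --series "0.0012 0.0007 -0.0001 -1;0.0012 0.0007 0 -1;0 0 0 0"

```text
time: 21.2
tool_pos: [0.5028, 0.2168, 0.0552]
tcp_rot: [1.617, 2.693, -0.0]
wrist_force: [1.0, -1.7, 3.2]
width: 0.222
grip_force: 79.1
```

```bash
python3 st.py
```

```text
t 21.2 tcp [0.5028 0.2168 0.0552] yaw -61.96 bearing -62.78 rad 0.0824 F [ 1.68 -1.32  1.8 ] M [-0.393 -0.416  0.169] Teye@tcp 0.096 rxF -0.073 q6 -0.13 w 0.2219
```

carry_out --series "0.0013 0.0006 0.0001 -1;0.0013 0.0006 0 -1;0 0 0 0"

```text
time: 21.82
tool_pos: [0.5053, 0.218, 0.0552]
tcp_rot: [-1.664, -2.665, 0.0]
wrist_force: [2.7, -1.4, 1.1]
width: 0.221
grip_force: 79.0
```

```bash
python3 st.py
```

```text
t 21.825 tcp [0.5053 0.218  0.0552] yaw -63.96 bearing -64.74 rad 0.0824 F [ 2.41 -1.17  0.9 ] M [-0.353 -0.442  0.204] Teye@tcp 0.066 rxF -0.138 q6 -0.09 w 0.2207
```

carry_out --series "0.0013 0.0006 -0.0001 -1;0.0013 0.0006 0 -1;0 0 0 0"

```text
time: 22.45
tool_pos: [0.508, 0.2193, 0.0552]
tcp_rot: [-1.71, -2.635, 0.0]
wrist_force: [2.2, -0.8, 0.9]
width: 0.219
grip_force: 79.0
```

```bash
python3 st.py
```

```text
t 22.45 tcp [0.508  0.2193 0.0552] yaw -65.95 bearing -66.75 rad 0.0824 F [ 2.35 -0.8   1.18] M [-0.311 -0.437  0.216] Teye@tcp 0.064 rxF -0.152 q6 -0.06 w 0.2193
```

carry_out --series "0.0014 0.0006 -0.0001 -1;0.0014 0.0006 0 -1;0 0 0 0"

```text
time: 23.08
tool_pos: [0.5107, 0.2204, 0.0551]
tcp_rot: [-1.756, -2.605, 0.0]
wrist_force: [2.0, -1.8, 2.5]
width: 0.22
grip_force: 79.0
```

```bash
python3 st.py
```

```text
t 23.075 tcp [0.5107 0.2204 0.0551] yaw -67.96 bearing -68.81 rad 0.0825 F [ 2.31 -1.3   1.74] M [-0.371 -0.423  0.207] Teye@tcp 0.068 rxF -0.139 q6 -0.02 w 0.2201
```

carry_out --series "0.0013 0.0005 -0.0001 -1;0.0013 0.0005 0 -1;0 0 0 0"

```text
time: 23.7
tool_pos: [0.5133, 0.2214, 0.0549]
tcp_rot: [-1.801, -2.574, 0.0]
wrist_force: [2.1, -0.7, 2.1]
width: 0.217
grip_force: 79.1
```

```bash
python3 st.py
```

```text
t 23.7 tcp [0.5133 0.2214 0.0549] yaw -69.95 bearing -70.76 rad 0.0825 F [ 2.31 -1.71  1.9 ] M [-0.421 -0.429  0.265] Teye@tcp 0.131 rxF -0.133 q6 0.01 w 0.2171
```

carry_out --series "0.0014 0.0005 0 -1;0 0 0 0"

```text
time: 24.2
tool_pos: [0.5146, 0.2218, 0.0549]
tcp_rot: [-1.823, -2.558, 0.0]
wrist_force: [1.8, -1.4, 1.5]
width: 0.22
grip_force: 79.1
```

```bash
python3 st.py
```

```text
t 24.2 tcp [0.5146 0.2218 0.0549] yaw -70.95 bearing -71.74 rad 0.0825 F [ 2.15 -1.67  1.91] M [-0.474 -0.412  0.355] Teye@tcp 0.23 rxF -0.125 q6 0.03 w 0.2197
```

The torque is rising about 0.1 N m per degree, so the stop is reached. One more degree makes it clearly firm.

carry_out --series "0.0014 0.0004 0 -1;0 0 0 0"

```text
time: 24.7
tool_pos: [0.516, 0.2223, 0.0549]
tcp_rot: [-1.845, -2.542, 0.0]
wrist_force: [0.7, -1.0, 3.3]
width: 0.222
grip_force: 79.1
```

```bash
python3 st.py
```

```text
t 24.7 tcp [0.516  0.2223 0.0549] yaw -71.95 bearing -72.71 rad 0.0825 F [ 1.2  -1.42  2.32] M [-0.464 -0.292  0.42 ] Teye@tcp 0.36 rxF -0.06 q6 0.05 w 0.2217
```

Firm at about 0.36 N m. I'll swing back into the free play and check alignment before drawing out.

```bash
python3 plan.py .5410 .1440 .516 .2223 -72 -36 9 .0825
```

```text
-0.0059 -0.0018 0 4.0;-0.0053 -0.0023 0 4.0;-0.0050 -0.0028 0 4.0;-0.0049 -0.0030 0 4.0;-0.0047 -0.0034 0 4.0;-0.0044 -0.0037 0 4.0;-0.0041 -0.0040 0 4.0;-0.0039 -0.0043 0 4.0;-0.0035 -0.0045 0 4.0
[0.4743 0.1925]
```

carry_out --series "-0.0055 -0.0018 0 4;-0.0053 -0.0023 0 4;-0.005 -0.0028 0 4;-0.0049 -0.003 0 4;-0.0047 -0.0034 0 4;-0.0044 -0.0037 0 4;-0.0041 -0.004 0 4;-0.0039 -0.0043 0.0002 4;-0.0035 -0.0045 0.0002 4;0 0 0 0"

```text
time: 26.2
tool_pos: [0.4731, 0.1923, 0.0543]
tcp_rot: [-0.972, -2.984, 0.001]
wrist_force: [0.3, 0.1, -0.8]
width: 0.223
grip_force: 78.7
```

```bash
python3 st.py; python3 chk.py
```

```text
t 26.2 tcp [0.4731 0.1923 0.0543] yaw -36.07 bearing -35.91 rad 0.0833 F [-0.06 -0.13 -0.97] M [0.039 0.037 0.015] Teye@tcp 0.027 rxF 0.012 q6 -0.61 w 0.2233
[0.47469648 0.19272448 0.05523291] -35.98816733690292 [-0.37154697  0.26083741 -1.21141276] [0.04156235 0.0540159  0.00206243] -0.6061326097542117
top 40 42 lat -0.0017 -0.0011 z [0.0589 0.0626 0.0663]
top 60 45 lat -0.0023 0.0001 z [0.0587 0.0627 0.0759]
top 80 82 lat -0.0051 -0.0028 z [0.0566 0.0681 0.0783]
top 100 45 lat -0.0027 -0.0023 z [0.0579 0.062  0.0647]
side 40 11 lat -0.0035 -0.0035 z [0.0649 0.0659 0.0674]
side 60 9 lat 0.0157 0.0156 z [0.0537 0.0599 0.0644]
side 80 2 lat 0.0173 0.0173 z [0.0586 0.0597 0.0609]
```

View pics/chk.png

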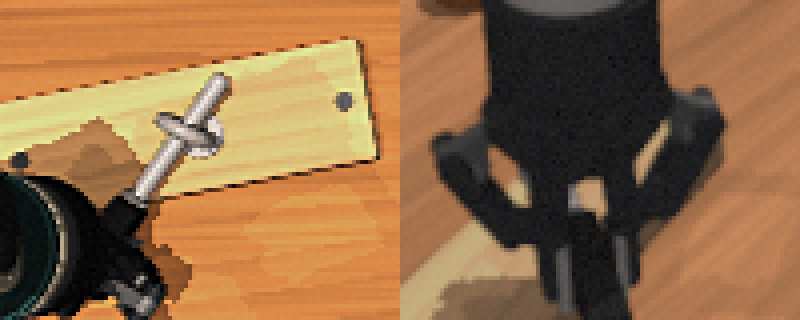

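carry_out --series "-0.004 0.003 0 0;-0.0065 0.0047 0 0;-0.0065 0.0047 0 0;-0.0065 0.0047 0 0;-0.0065 0.0047 0 0;-0.008 0.0058 0 0;-0.008 0.0058 0 0;-0.008 0.0058 0 0;0 0 0 0"

```text
time: 27.68
tool_pos: [0.42, 0.232, 0.0553]
tcp_rot: [-0.968, -2.989, 0.0]
wrist_force: [0.1, 0.1, -1.2]
width: 0.217
grip_force: 78.7
```

```bash
python3 st.py; python3 - <<'E'
from h import *
p,d,K,T=cam("top"); W=cloud(d,K,T); P,v=fit_eye(W,lo=.045)
P=P[P[:,2]>.055]; c=P[:,:2].mean(0); a=np.linalg.svd(P[:,:2]-c,full_matrices=False)[2][0]; print(c,np.degrees(np.arctan2(a[1],a[0])),np.percentile(P[:,2],[1,99]))
E
```

```text
t 27.675 tcp [0.42   0.232  0.0553] yaw -35.88 bearing -36.31 rad 0.1495 F [ 0.2  -0.01 -0.95] M [0.013 0.046 0.022] Teye@tcp 0.006 rxF -0.016 q6 -0.49 w 0.2169
[0.53018859 0.14748794] 134.85281453631 [0.05678571 0.07848655]
```

carry_out --series "-0.004 0.003 0.02 0;0.004 -0.003 0.03 0;0 0 0.03 0;0 0 0.03 0;0 0 0.03 0;0.0073 -0.0393 0 4.55;0.0073 -0.0393 0 4.55;0.0073 -0.0393 0 4.55;0.0073 -0.0393 0 4.55;0.0073 -0.0393 0 4.55;0.0073 -0.0393 0 4.55;0.0073 -0.0393 0 4.55;0.0073 -0.0393 0 4.55;0.0073 -0.0393 0 4.55;0.0073 -0.0393 0 4.55;0.0073 -0.0393 0 4.55;0.0073 -0.0393 0 4.55;0 0 0 0;0 0 0 0"

```text
time: 30.35
tool_pos: [0.508, -0.2398, 0.1949]
tcp_rot: [0.507, -3.1, -0.002]
wrist_force: [-0.6, -0.1, -1.0]
width: 0.219
grip_force: 78.8
```

```bash
python3 st.py; python3 - <<'E'
from h import *
p,d,K,T=cam("top"); s=bot.read_state(); W=cloud(d,K,T); tp=s["tool_pos"]; a=np.radians(18.66);u=np.array([np.cos(a),np.sin(a)])
m=(abs(W[...,:2]-tp[:2])<.2).all(-1)&(W[...,2]>.18)&(W[...,2]<.235); r=W[...,:2]-tp[:2]; al=r@u; l=r@[-u[1],u[0]]
m&=(al>.04)&(al<.14)&(abs(l)<.02); P=W[m]; c=P[:,:2].mean(0); v=np.linalg.svd(P[:,:2]-c,full_matrices=False)[2][0]
z=np.polyfit(al[m],W[m][:,2],1)
print(m.sum(),"rod yaw",np.degrees(np.arctan(v[1]/v[0])),"lat",l[m].mean(),"tip",al[m].max(),"pitch slope",z, "z", np.percentile(P[:,2],[5,50,95]))
E
```

```text
t 30.35 tcp [ 0.508  -0.2398  0.1949] yaw 18.57 bearing 85.15 rad 0.3847 F [-0.35  0.1  -1.36] M [-0.006  0.048 -0.011] Teye@tcp -0.149 rxF -0.138 q6 -2.38 w 0.2191
198 rod yaw 16.843682786908587 lat 0.0007446585859765918 tip 0.12414684002283828 pitch slope [-0.00380406  0.20239649] z [0.19818052 0.20248492 0.20492598]
```

carry_out --series "-0.0005 -0.0004 -0.03 0;0 0 -0.03 0;0 0 -0.03 0;0 0 -0.02 0;0 0 -0.015 0;0 0 -0.01 0;0 0 -0.005 0;0 0 -0.004 0;0 0 -0.003 0;0 0 -0.0015 0;0 0 0 0;0 0 0 0"

```text
time: 32.15
tool_pos: [0.508, -0.2404, 0.0471]
tcp_rot: [-0.509, 3.1, -0.0]
wrist_force: [0.3, -0.7, -0.8]
width: 0.22
grip_force: 78.8
```

```bash
python3 st.py
```

```text
t 32.15 tcp [ 0.508  -0.2404  0.0471] yaw 18.66 bearing 85.17 rad 0.3852 F [-0.14 -0.25 -0.88] M [-0.     0.038  0.003] Teye@tcp -0.041 rxF -0.044 q6 -2.38 w 0.2196
```

No contact yet. I'll lower another 1.5 mm, ease the grip, open and rise.

carry_out --series "0 0 -0.001 0;0 0 -0.0005 0;0 0 0 0;0 0 0 0" --grip_force 25

```text
time: 32.9
tool_pos: [0.508, -0.2403, 0.0457]
tcp_rot: [-0.509, 3.1, -0.0]
wrist_force: [-1.0, 0.6, 2.5]
width: 0.219
grip_force: 79.3
```

carry_out --series "0 0 0 0;0 0 0 0;0 0 0 0;0 0 0 0;0 0 0 0;0 0 0 0;0 0 0 0" --jaw 1

```text
time: 33.78
tool_pos: [0.5079, -0.2403, 0.0454]
tcp_rot: [-0.509, 3.1, 0.0]
wrist_force: [-0.3, 0.3, -1.1]
width: 1.001
grip_force: 0.0
```

carry_out --series "0 0 0.01 0;0 0 0.02 0;0 0 0.03 0;0 0 0.03 0;0 0 0.03 0;0 0 0.04 0;0 0 0 0;0 0 0 0"

```text
time: 34.78
tool_pos: [0.5077, -0.2402, 0.2056]
tcp_rot: [-0.509, 3.1, -0.0]
wrist_force: [-0.4, -0.2, 0.2]
width: 1.0
grip_force: 0.0
```

```bash
python3 - <<'E'
from h import *
p,d,K,T=cam("wrist"); W=cloud(d,K,T); s=bot.read_state(); print(s["time"],s["tool_pos"])
m=(abs(W[...,:2]-[.53,-.23])<[.13,.1]).all(-1)&(W[...,2]>.05)&(W[...,2]<.075)
P=W[m]; c=P[:,:2].mean(0); v=np.linalg.svd(P[:,:2]-c,full_matrices=False)[2][0]; v*=np.sign(v[0]); t=(P[:,:2]-c)@v
print(len(P),np.degrees(np.arctan2(v[1],v[0])).round(1),(c+v*t.min()).round(4),(c+v*t.max()).round(4),np.percentile(P[:,2],[5,50,95]).round(4))
q,d,K,T=cam("top"); W=cloud(d,K,T); z=np.load("top0.npz"); 
for nm,c in(("eye",(.54,.14)),):
    P,_=fit_eye(W,lo=.05); a=np.linalg.svd(P[:,:2]-P[:,:2].mean(0),full_matrices=False)[2][0]; print(P[:,:2].mean(0),np.degrees(np.arctan2(a[1],a[0])),P[:,2].max())
cv2.imwrite("pics/end.png",np.hstack([p[60:330,190:450],cv2.resize(q[90:240,160:420],(468,270),interpolation=3)]))
E
```

```text
34.825 [ 0.50714241 -0.23990942  0.20450558]
3005 18.0 [ 0.4607 -0.2557] [ 0.6254 -0.2022] [0.0523 0.0587 0.061 ]
[0.53930834 0.13955138] -118.14741025120168 0.07890692751857997
```

View pics/end.png

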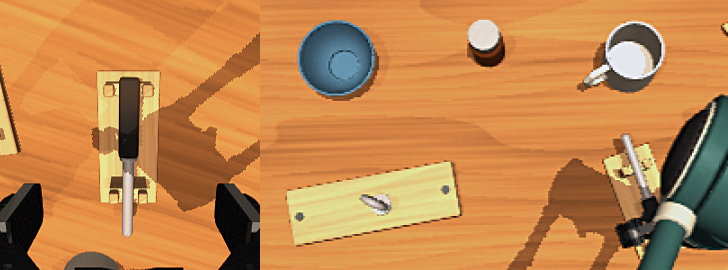

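The steel lies in its rest as before (left crop, handle at (130,120)). The eye has turned about 55° and sunk, which matches the 1.5 mm gap. The bowl, jar and mug are untouched, so I'll hand in.

```bash
python3 -c "
from workcell import bot
print(bot.finish_job())"
```

```text
the job is handed in; nothing more can be done
None
```

The job is handed in: the eye came up firm against its stop at about 0.36 N m, the steel is back in its rest as it lay, and the spice jar, mug and bowl were left alone (about 35 s used).

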